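# Free a diode module by pushing back its spring bar with a fork

### The arm

A 6-joint arm with a two-finger parallel gripper is mounted at the origin on the work surface. World frame = base frame: x ahead of the robot, y to its left, z up, the work surface at z = 0. Lengths are in m, angles in degrees, forces in N, time in s.
With the tool pointing down it reaches from about 0.3 to 0.75 m from the base axis. Payload 8.5 kg.
Tool frame: the origin (TCP) lies at the very end of the fingers, on their centre line; the grasp point (between the pads) lies env.pinch_z behind it (env.pinch_z is the distance from the TCP to the grasp point, in m); z points along the fingers, y is the line along which they close (so a half turn about z gives the same grasp; the last joint's range is limited). The gripper opens to 85 mm and grips with 20 to 120 N. Pads are 22 mm wide; open, the fingers measure 114 mm over their backs; the gripper's body (76 mm by 85 mm) begins 54 mm behind the grasp point. The pads swing forward as they close: fully open they stand 13 mm farther back than shut.
Start: joints at [-78.512, 21.807, 74.336, -0, 83.858, -12.336], TCP at [0.222, -0.503, 0.231] pointing down, gripper open.
Joint ranges: [-178.18, 178.18], [-50.72, 133.34], [12.68, 142.11], [-81.47, 261.47], [9.98, 163.14], [-165.26, 165.26]. Speed limits (degrees/s): [136.94, 136.94, 180, 180, 180, 180].

### API

Orientations are given as a 3x3 rotation matrix whose columns are the frame's x, y, z axes.
In Python, from rig import telemetry, get_image, env gives the robot as it stands. The module is installed in compiled form; this text tells all that it offers.
- The arm moves only by the tool apply_moves, never from a script. Its argument "series" is a list of rows, each a list of 7 numbers: the shift along the tool's x, y, z in mm, then the turn, a rotation vector about the tool's x, y, z in degrees, then the opening, from 0 (shut) to 1 (fully open). A call has 1 to 12 rows; each row shifts and turns the commanded pose from where the row before left it, along the tool's axes as they then stand; what a row does not reach is not made up. A row lasts 1/8 s, in which the tool goes at most 62.5 mm and 10.7 degrees, less where a joint would pass 70% of its speed; a pose out of reach is approached as far as the arm can. A call with a gripper value outside its range is refused whole. The fingers move at their own pace and stop on an object; "grip_force" is the grip in N (left out, the last holds). Time passes only in rows, so rows that do not move let the fingers close. It gives the time, the measured TCP pose, the force, the opening and the grip force at its end, in the units of the state.
- telemetry.observe(): the state, without advancing time (a new reading comes with each control period).
- get_image(name): name is "scene" or "side" or "wrist"; returns a dict with "frame" (420x560x3 uint8, red, green, blue), "z_map" (420x560 float32, m along the optical axis (not along the pixel's ray), 0 where there is no reading), "vertical_fov" (degrees; the focal length in pixels is half the picture's height over the tangent of half this angle, whatever the lens; pixels are square), "cx", "cy" (the principal point, pixels), "eye" and "attitude" of the camera in the world; the wrist camera has in their place "mount" (4x4, takes a point from camera to tool coordinates, whose origin is the TCP and whose axes are the flange's). Camera axes: x right, y up, looking along -z (the intrinsics and any distortion apply to the point x, -y, -z); pixel columns grow to the right and rows downward; lengths in m; the calibration is good to about 2 mm. A picture is of the moment at which its call begins: read the wrist's pose just before it.
- env.close_job(): hands the job in; it is judged then, once.
The state is a dict: "time_s": time; "q": joint angles; "qvel": joint speeds; "joint_efforts": joint torques, N m; "position": TCP position; "tool_rot": TCP orientation; "ft_force": force on the tool from outside, world axes, zero at the start; "wrist_torque": the same for the moment, N m; "grip_width": finger opening in m; "gripper_force": force on a finger pad.
Only numpy, scipy, OpenCV 4.12 (cv2) and the standard library are available. Lean on these libraries where they do the work, as an engineer would, in place of code of your own. Each camera call takes 0.05 s, during which the arm holds its last target. There are 200 camera calls.

### The job

The brass diode module is locked in its cradle by a spring bar that runs through the eye at the module's end. Take the forked tool from its stand, straddle the bar with it and gently push the bar's collar back, away from the module, holding it there until the module pops up; never force the bar hard against its stop. Then put the fork back in its stand and set the module gently down, upright, in the parts tray, leaving the other things on the desk alone.

Things in the scene. Friction and masses are not known exactly. Their poses are not given: they have to be found in the camera images.
- cradle: Fixed aluminium base plate, x -42..42, y -55..145 mm, 8 mm thick, with a grey pocket for the module and a steel spring bar that slides along y in two posts (30 mm wide, top z 36, at y 46..56 and 124..136 mm). Origin on the desk surface under the pocket's middle; y points from pocket along the bar, z up. Never press the bar or cradle with over 12 N.
- shaft (a point): Fixed point on the bar's centre line (cradle x 0, y 66, z 24.7 mm), on the bare stretch between first post and collar: the place to straddle it. The shaft is round, 8 mm diameter, along y. Pushed to +y it does not move below 3 N; the spring rises to 5 N at 10 mm, where there is a hard stop.
- collar_mean (a point): Fixed point: the average place (cradle y 88 mm) of the collar's flat face that looks to the pocket. The real collar (24 mm diameter, 8 mm thick, fast on the shaft, spring coils behind it) is set by hand on each unit, up to 10 mm to either side along y, so it must be felt.
- bar_tip (a point): Fixed point (cradle y 33 mm) where the bar's tip is at rest: 7 mm deep in the module's 10 mm thick eye, on which it drags by 1 to 2 N. The module comes free once the bar is pushed back 7 to 8 mm; the stop is at 10 mm.
- pocket (a point): Fixed point in the middle of the pocket at the top of its 6 mm walls (z 42 mm). They lie outside x +-18.5 mm and y +-31.5 mm. A spring plate in its floor lifts the freed module by 18 mm and holds it up; the bar's tip then springs back underneath, clear of it.
- module: Loose brass-coloured module, 0.15 kg: block 34 (x) x 60 (y) x 40 (z) mm, with an eye (22 wide, 10 long, 24 high, hole 12 x 12 mm) at the foot of its +y end. Origin in the middle of the block's underside, z up, axes as the cradle's. Origin 14 to 15 mm above the desk when locked, 32 when popped up (30 mm then stand above the pocket walls). Grip it across x.
- fork: Loose forked tool, 84 mm high, 0.08 kg, upright in its stand. Origin midway between the prong tips (lowest), z up. Two prongs 7.5 (x) x 6 (y) x 24 mm, slot 13 mm wide between them; bridge to z 28; flange 48 x 32 mm at z 28..32; wooden handle 22 (x) x 16 (y) mm, z 32..84. It straddles the shaft prongs down and pushes along its y; prong tips 13 mm above the desk suit the collar.
- stand: Fixed black block 64 (x) x 44 (y) x 38 mm high, origin in the middle of its underside, with an upright slot 38 (x) x 16 (y) mm, floor at 8 mm. The fork hangs in it by its flange on the rim: fork origin 10 mm above the desk, axes as the stand's (or half a turn about).
- tray: Fixed grey open parts tray 115 (x) x 140 (y) x 20 mm high, walls and floor 4 mm thick, origin in the middle of its underside. Stand and tray may change sides.
- phone: Bystander: black telephone 74 x 152 x 9 mm lying on the desk. Origin under its middle.
- jar: Bystander: small amber jar, 48 mm diameter, 75 mm high. Origin under its middle.
- driver: Bystander: screwdriver lying on the desk.

How it is judged:
By the outcome, as a careful person would: the job done as asked, in the order asked, and still so for the second after the job is handed in, with the robot touching nothing.
It also fails if it takes over 72 s, if anything falls off the work surface, if the arm or the gripper's body presses on something with over 40 N, if the wrist force passes 120 N, or if a joint passes its speed limit or range.

## Working session

There is one attempt and no reset: what is moved stays moved. The work goes in short steps, Python scripts to look and compute and a tool call to move; the robot and the scene stay as the last step left them, time stands still between calls to the robot, and variables do not carry over. Pictures are saved under pics/ and viewed, at most 10 in all, crops included, and the job is handed in when it is done.

Besides the shell and the picture viewer there is one more tool, called after "Call:" by a JSON object that holds its "name" and its "arguments". apply_moves: Moves the arm, as the interface text tells. Its arguments: {"type":"object","properties":{"series":{"type":"array"},"grip_force":{"type":"number"}},"required":["series"]}

```bash
mkdir -p pics
cat > h.py <<'E'
import numpy as np,cv2
from rig import telemetry,get_image,env
def save(n,im): cv2.imwrite(n,im['frame'][:,:,::-1])
def cloud(im,st=None):
    H,W=im['z_map'].shape; f=H/2/np.tan(np.radians(im['vertical_fov'])/2)
    v,u=np.mgrid[:H,:W]; d=im['z_map'].astype(float)
    P=np.stack([(u-im['cx'])/f*d,-(v-im['cy'])/f*d,-d],-1)
    if 'mount' in im:
        M=np.array(im['mount']); P=P@M[:3,:3].T+M[:3,3]
        P=P@np.array(st['tool_rot']).T+np.array(st['position'])
    else: P=P@np.array(im['attitude']).T+np.array(im['eye'])
    P[d==0]=np.nan
    return P
E
python3 - <<'E'
from h import *
s=telemetry.observe(); print({k:np.round(v,3).tolist() for k,v in s.items()},env.pinch_z)
a=get_image('scene');b=get_image('side')
for n,i in(('scene',a),('side',b)):
    print(n,{k:np.round(v,3).tolist() for k,v in i.items() if k not in('frame','z_map')})
    save(f'pics/{n}0.png',i); np.savez(f'{n}0.npz',P=cloud(i),C=i['frame'])
    P=cloud(i);print(np.nanpercentile(P[...,2],[5,30,50,70]))
cv2.imwrite('pics/both.png',cv2.resize(np.hstack([a['frame'],b['frame']])[:,:,::-1],(800,300)))
E
```

```text
{'time_s': 0.0, 'q': [-78.511, 21.842, 74.387, 0.001, 83.857, -12.335], 'qvel': [0.055, 0.047, -0.011, 0.051, -0.067, 0.072], 'joint_efforts': [0.001, -44.846, -23.128, -0.0, 0.005, 0.0], 'position': [0.222, -0.503, 0.231], 'tool_rot': [[0.915, 0.404, -0.0], [0.404, -0.915, 0.001], [0.0, -0.001, -1.0]], 'ft_force': [0.139, 0.192, -0.868], 'wrist_torque': [-0.003, -0.045, 0.024], 'gripper_force': 0.0, 'grip_width': 0.085} 0.0187
scene {'vertical_fov': 51.378, 'cx': 282.397, 'cy': 207.365, 'eye': [1.187, 0.095, 0.89], 'attitude': [[-0.169, -0.786, 0.594], [0.986, -0.135, 0.102], [0.0, 0.603, 0.798]]}
[-7.47847641e-01 -6.99945604e-04  8.09592660e-04  2.02864377e-03]
side {'vertical_fov': 50.928, 'cx': 265.653, 'cy': 213.967, 'eye': [0.548, -0.689, 0.876], 'attitude': [[0.997, 0.056, -0.048], [-0.074, 0.745, -0.663], [-0.002, 0.664, 0.747]]}
[-0.49416149 -0.00074454  0.00126503  0.00372717]
```

View pics/scene0.png

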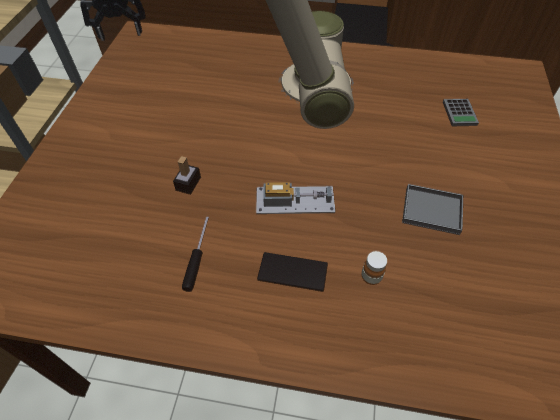

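View pics/side0.png

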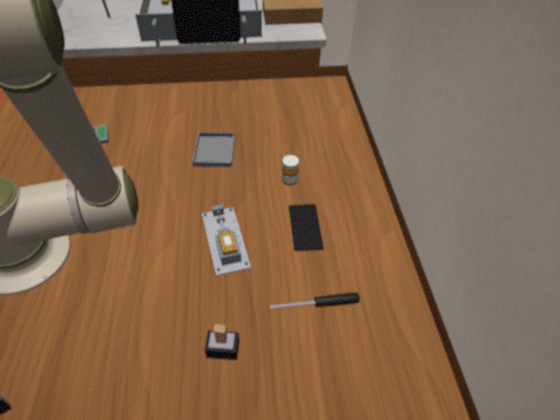

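The scene view shows the stand with the fork at (187,178), the cradle at (295,198) with its pocket on the left, the tray at (434,208), the phone at (293,271) and the jar at (375,267). The side view agrees, with the stand at (222,343), cradle at (225,240) and tray at (215,150).

Run:
```python
from h import *
B={'scene':dict(stand=(165,150,210,200),cradle=(248,175,345,220),tray=(395,180,472,238),phone=(250,250,335,295),jar=(355,245,395,290)),
'side':dict(stand=(198,315,248,365),cradle=(195,198,255,280),tray=(185,125,245,172),phone=(282,198,330,255),jar=(275,150,305,190))}
for c in B:
    d=np.load(c+'0.npz');P=d['P']
    for k,(a,b,e,f) in B[c].items():
        Q=P[b:f,a:e].reshape(-1,3);Q=Q[np.isfinite(Q[:,2])]
        for lo,hi in dict(stand=[(.02,.12),(.034,.043),(.0435,.055),(.07,.12)],cradle=[(.005,.07),(.003,.015),(.028,.045),(.048,.06)],tray=[(.002,.05),(.015,.05)],phone=[(.005,.02)],jar=[(.06,.09)])[k]:
            q=Q[(Q[:,2]>lo)&(Q[:,2]<hi)]
            if len(q)<5: continue
            r=cv2.minAreaRect((q[:,:2]*1000).astype(np.float32))
            print(c,k,lo,len(q),'ctr',np.round(r[0],1),'size',np.round(r[1],1),'ang',round(r[2],1),'medxy',np.round(np.median(q,0)*1000,1),'maxz',round(q[:,2].max()*1e3,1))
```

```text
scene stand 0.02 529 ctr [ 489.1 -278.2] size [45.7 67.3] ang 80.2 medxy [ 498.5 -272.8   41.8] maxz 98.7
scene stand 0.034 201 ctr [ 489.2 -278.2] size [45.6 67.2] ang 80.3 medxy [ 502.6 -270.9   39.5] maxz 43.0
scene stand 0.0435 75 ctr [ 491.2 -278.5] size [30.9 48.1] ang 78.9 medxy [ 498.4 -272.4   45.4] maxz 54.6
scene stand 0.07 104 ctr [ 490.  -277.6] size [16.7 23.4] ang 78.9 medxy [ 495.  -276.3   89.7] maxz 98.7
scene cradle 0.005 2172 ctr [486.8  13.9] size [144.3 242. ] ang 7.0 medxy [511.6   5.2  11.3] maxz 60.9
scene cradle 0.003 1567 ctr [485.1  12.6] size [147.7 253.6] ang 9.8 medxy [511.2  29.2   8.6] maxz 15.0
scene cradle 0.028 440 ctr [498.4  17.7] size [ 50.  176.6] ang 10.9 medxy [504.4   1.8  36.8] maxz 45.0
scene cradle 0.048 293 ctr [506.2 -33.9] size [38.7 57.5] ang 9.3 medxy [509.3 -32.5  55.9] maxz 59.9
scene tray 0.002 2982 ctr [460.5 366.1] size [185.  230.6] ang 9.8 medxy [469.6 358.5   5.2] maxz 24.8
scene tray 0.015 435 ctr [471.8 356.8] size [140.5 118.9] ang 84.9 medxy [486.5 361.4  19.6] maxz 24.8
scene phone 0.005 1934 ctr [703.5  31.3] size [108.
[... 697 characters left out ...]
 1632 ctr [490.3  19.6] size [263.9 158.9] ang 86.8 medxy [494.6   9.8   8.5] maxz 14.9
side cradle 0.028 418 ctr [494.2  11.7] size [ 48.9 177.5] ang 10.9 medxy [489.3 -18.1  37.4] maxz 44.9
side cradle 0.048 314 ctr [503.8 -37.9] size [33.9 63.8] ang 10.6 medxy [503.8 -40.8  56. ] maxz 59.9
side tray 0.002 1733 ctr [463.6 371.6] size [226.4 190.3] ang 87.6 medxy [466.9 356.8   5.3] maxz 24.0
side tray 0.015 246 ctr [467.7 354.3] size [146.4 115.1] ang 84.7 medxy [467.9 331.7  19.4] maxz 24.0
side phone 0.005 1327 ctr [703.8  38.4] size [176.1 116.6] ang 86.2 medxy [700.7  26.3   9.9] maxz 15.3
side jar 0.06 185 ctr [680.3 211.1] size [42.4 38.5] ang 85.4 medxy [679.8 205.5  75.3] maxz 80.5
```

```bash
cat >> h.py <<'E'
def plan(p,yaw,n):
    """rows to TCP p (mm), tool y heading yaw (deg, mod 180), tool down"""
    s=telemetry.observe();R=np.array(s['tool_rot']);p0=np.array(s['position'])*1000
    y0=np.degrees(np.arctan2(R[1,1],R[0,1])); d=(yaw-y0+90)%180-90
    tilt=np.degrees(np.cross(R[:,2],[0,0,-1]))@R
    D=(np.array(p)-p0)
    print('pos',p0.round(1),'yaw',y0.round(2),'turn tool z',(-d).round(2),'tilt fix',tilt.round(2),'t',s['time_s'],'F',np.round(s['ft_force'],1))
    for k in range(n):
        a=np.radians(y0+d*k/n); y=np.array([np.cos(a),np.sin(a),0]);z=np.array([0,0,-1]);x=np.cross(y,z)
        v=np.array([x,y,z])@D/n; print(v.round(1).tolist(),round(-d/n,2))
E
python3 -c "
from h import *
plan([487,-280,220],81,8)"
```

```text
pos [ 222.1 -502.9  230.8] yaw -66.18 turn tool z 32.82 tilt fix [-0.07 -0.02  0.  ] t 0.1 F [-0.2  0.  -0. ]
[41.5, -12.1, 1.3] 4.1
[40.6, -15.1, 1.3] 4.1
[39.4, -17.9, 1.3] 4.1
[38.0, -20.7, 1.3] 4.1
[36.4, -23.4, 1.3] 4.1
[34.7, -25.9, 1.3] 4.1
[32.7, -28.3, 1.3] 4.1
[30.6, -30.6, 1.3] 4.1
```

Call:
{"name": "apply_moves", "arguments": {"series": [[41.5, -12, 1.3, 0, 0, 4.1, 1], [40.5, -15, 1.3, 0, 0, 4.1, 1], [39.5, -18, 1.3, 0, 0, 4.1, 1], [38, -20.5, 1.3, 0, 0, 4.1, 1], [36.5, -23.5, 1.3, 0, 0, 4.1, 1], [34.5, -26, 1.3, 0, 0, 4.1, 1], [32.5, -28.5, 1.3, 0, 0, 4.1, 1], [30.5, -30.5, 1.3, 0, 0, 4.1, 1], [0, 0, 0, 0, 0, 0, 1], [0, 0, 0, 0, 0, 0, 1]]}}

```text
time_s: 1.35
position: [0.4863, -0.2802, 0.2206]
tool_rot: [[0.988, -0.155, -0.001], [-0.155, -0.988, 0.0], [-0.001, -0.0, -1.0]]
ft_force: [0.3, 0.3, 0.6]
grip_width: 0.0853
gripper_force: 0.0
```

Run:
```python
from h import *
s=telemetry.observe();w=get_image('wrist');save('pics/w1.png',w);P=cloud(w,s)
print(np.round(w['mount'],3).tolist(),w['vertical_fov'])
Q=P.reshape(-1,3);Q=Q[np.isfinite(Q[:,2])]
Q=Q[np.hypot(Q[:,0]-.487,Q[:,1]+.28)<.06]
for lo,hi in [(.035,.0395),(.0405,.046),(.09,.1)]:
    q=Q[(Q[:,2]>lo)&(Q[:,2]<hi)]
    if len(q)>9:
        r=cv2.minAreaRect((q[:,:2]*1000).astype(np.float32)); print(lo,len(q),np.round(r[0],1),np.round(r[1],1),round(r[2],1),np.median(q[:,2]))
plan([487,-280,220],81,1)
```

```text
[[0.0, 0.952, 0.305, 0.079], [1.0, -0.0, -0.001, 0.001], [-0.001, 0.305, -0.952, -0.143], [0.0, 0.0, 0.0, 1.0]] 66.65323432997525
0.035 969 [ 488.1 -281.4] [43.8 63.4] 80.8 0.03833447883896396
0.0405 864 [ 487.6 -282.8] [36.8 48.6] 81.3 0.04248690145581653
0.09 434 [ 488.5 -281.1] [15.1 21.4] 81.4 0.09424980412333099
pos [ 486.1 -280.6  220.7] yaw -98.99 turn tool z 0.01 tilt fix [-0.    0.03  0.  ] t 1.4 F [-0.4  0.5 -0.7]
[0.8, -0.8, 0.7] 0.01
```

View pics/w1.png

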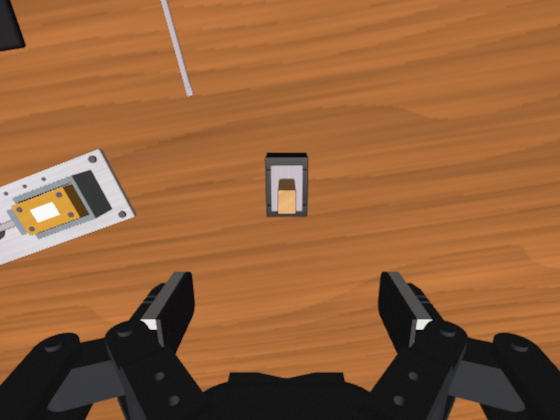

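The wrist view shows the stand at (287,185) with the fork handle top at (286,202), upright and centred between the fingers. Going down to grip.

```bash
python3 -c "
from h import *
plan([488.2,-281.2,54],81.2,1)"
```

```text
pos [ 486.1 -280.6  220.7] yaw -98.99 turn tool z -0.19 tilt fix [-0.    0.03  0.  ] t 1.4 F [-0.4  0.5 -0.7]
[2.2, 0.2, 166.7] -0.19
```

Call:
{"name": "apply_moves", "arguments": {"series": [[2.2, 0.2, 36, 0, 0, 0, 1], [0, 0, 40, 0, 0, 0, 1], [0, 0, 40, 0, 0, 0, 1], [0, 0, 30, 0, 0, 0, 1], [0, 0, 20.5, 0, 0, 0, 1], [0, 0, 0, 0, 0, 0, 1], [0, 0, 0, 0, 0, 0, 0.1], [0, 0, 0, 0, 0, 0, 0], [0, 0, 0, 0, 0, 0, 0], [0, 0, 0, 0, 0, 0, 0], [0, 0, 0, 0, 0, 0, 0], [0, 0, 0, 0, 0, 0, 0]], "grip_force": 50}}

```text
time_s: 2.9
position: [0.4889, -0.2808, 0.0548]
tool_rot: [[0.988, -0.156, 0.001], [-0.156, -0.988, -0.0], [0.001, 0.0, -1.0]]
ft_force: [-0.9, 0.4, 5.1]
grip_width: 0.0152
gripper_force: 49.5
```

```bash
python3 -c "
from h import *
plan([444,20,190],-79.8,7)"
```

```text
pos [ 488.9 -280.8   54.8] yaw -98.97 turn tool z -19.17 tilt fix [ 0.02 -0.03 -0.  ] t 2.9 F [-0.9  0.4  5.1]
[-13.0, -41.4, -19.3] -2.74
[-11.0, -42.0, -19.3] -2.74
[-9.0, -42.5, -19.3] -2.74
[-7.0, -42.9, -19.3] -2.74
[-4.9, -43.2, -19.3] -2.74
[-2.9, -43.3, -19.3] -2.74
[-0.8, -43.4, -19.3] -2.74
```

Call:
{"name": "apply_moves", "arguments": {"series": [[0, 0, -15, 0, 0, 0, 0], [0, 0, -40, 0, 0, 0, 0], [0, 0, -40, 0, 0, 0, 0], [0, 0, -40, 0, 0, 0, 0]]}}

```text
time_s: 3.4
position: [0.4886, -0.2805, 0.1914]
tool_rot: [[0.988, -0.156, 0.0], [-0.156, -0.988, -0.0], [0.0, 0.0, -1.0]]
ft_force: [0.9, 0.1, -1.0]
grip_width: 0.0158
gripper_force: 48.7
```

```bash
python3 -c "
from h import *
plan([444,20,190],-79.8,8)"
```

```text
pos [ 488.6 -280.5  191.4] yaw -98.97 turn tool z -19.17 tilt fix [ 0.   -0.01 -0.  ] t 3.4 F [ 0.9  0.1 -1. ]
[-11.4, -36.2, 0.2] -2.4
[-9.8, -36.7, 0.2] -2.4
[-8.3, -37.1, 0.2] -2.4
[-6.7, -37.4, 0.2] -2.4
[-5.2, -37.6, 0.2] -2.4
[-3.6, -37.8, 0.2] -2.4
[-2.0, -37.9, 0.2] -2.4
[-0.4, -38.0, 0.2] -2.4
```

Call:
{"name": "apply_moves", "arguments": {"series": [[-11.5, -36, 0, 0, 0, -2.4, 0], [-10, -36.5, 0, 0, 0, -2.4, 0], [-8.5, -37, 0, 0, 0, -2.4, 0], [-6.5, -37.5, 0, 0, 0, -2.4, 0], [-5, -37.5, 0, 0, 0, -2.4, 0], [-3.5, -38, 0, 0, 0, -2.4, 0], [-2, -38, 0, 0, 0, -2.4, 0], [-0.5, -38, 0, 0, 0, -2.4, 0], [0, 0, 0, 0, 0, 0, 0], [0, 0, 0, 0, 0, 0, 0]]}}

```text
time_s: 4.65
position: [0.4442, 0.0194, 0.1898]
tool_rot: [[0.984, 0.177, 0.001], [0.177, -0.984, -0.0], [0.001, 0.001, -1.0]]
ft_force: [-0.7, -0.2, -0.8]
grip_width: 0.0151
gripper_force: 49.0
```

Run:
```python
from h import *
s=telemetry.observe();w=get_image('wrist');save('pics/w2.png',w);P=cloud(w,s);np.savez('w2.npz',P=P,C=w['frame'])
Q=P.reshape(-1,3);Q=Q[np.isfinite(Q[:,2])]
c=np.array([.505,-.036]);a=np.radians(10.2);X=np.array([np.cos(a),np.sin(a)]);Y=np.array([-X[1],X[0]])
l=np.c_[(Q[:,:2]-c)@X,(Q[:,:2]-c)@Y,Q[:,2]]*1000
def rect(m,n):
    q=l[m]
    if len(q)>9:
        r=cv2.minAreaRect(q[:,:2].astype(np.float32)); print(n,len(q),np.round(r[0],1),np.round(r[1],1),round(r[2],1),'z',np.median(q[:,2]).round(1),'x',np.percentile(q[:,0],[1,99]).round(1),'y',np.percentile(q[:,1],[1,99]).round(1))
x,y,z=l.T
rect((abs(z-8)<2.5)&(abs(x)<60)&(y>-75)&(y<170),'plate')
rect((abs(z-55)<4)&(abs(x)<35)&(abs(y)<45),'module')
rect((abs(z-42)<2)&(abs(x)<40)&(abs(y)<45),'pocket')
rect((abs(z-36)<2)&(abs(x)<28)&(y>40)&(y<64),'post1')
rect((abs(z-36)<2)&(abs(x)<28)&(y>115)&(y<145),'post2')
rect((z>26)&(z<31)&(abs(x)<10)&(y>57)&(y<77),'shaft')
rect((z>32)&(z<40)&(abs(x)<15)&(y>70)&(y<115),'collar/coil')
plan([444,20,190],-79.8,1)
```

```text
plate 10268 [-1.  44.1] [ 84.2 200. ] 0.6 z 8.4 x [-42.2  40.7] y [-53.9 142.4]
module 2857 [-0.2 -0.6] [33.9 60.1] 0.1 z 55.4 x [-16.9  16.7] y [-29.9  29. ]
pocket 1230 [-0.5  0.9] [48.6 75.8] 0.0 z 42.3 x [-24.6  23.8] y [-36.1  37.2]
post1 361 [-0.6 50.4] [29.6  9.3] 0.9 z 36.3 x [-15.4  14.1] y [45.6 55.1]
post2 442 [ -1.6 129.1] [29.8 12.5] 0.1 z 36.3 x [-16.4  13.3] y [123.  134.7]
shaft 171 [-0.8 66.9] [ 7.4 18.8] 0.2 z 28.4 x [-4.5  2.9] y [57.6 76.3]
collar/coil 224 [ -0.8 102.2] [19.  24.1] 0.1 z 35.1 x [-10.3   7.8] y [ 90.5 114.1]
pos [444.2  19.1 189.7] yaw -79.83 turn tool z -0.03 tilt fix [ 0.02 -0.02 -0.  ] t 4.7 F [ 0.4  0.1 -0.5]
[-0.1, -0.9, -0.3] -0.03
```

View pics/w2.png

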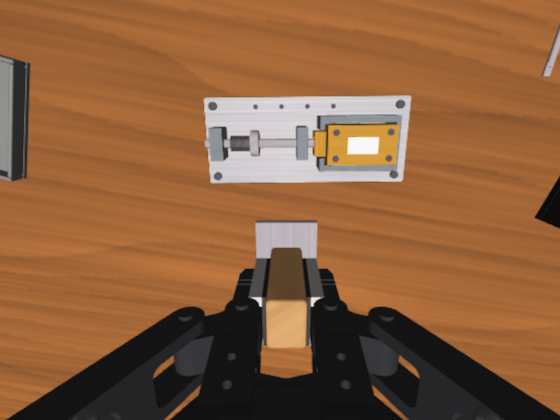

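The wrist view shows the shaft at (285,143), the collar at (255,143), posts at (302,143) and (217,143), and the module at (362,145). Sizes match the description. Next I find the fork's offset in the hand from the same picture.

Run:
```python
from h import *
d=np.load('w2.npz');s=telemetry.observe();R=np.array(s['tool_rot']);p=np.array(s['position'])
T=((d['P']-p)@R*1000)
t=T.reshape(-1,3);t=t[np.isfinite(t[:,2])]
for n,lo,hi,w in (('handletop',-42,-36,10),('flange',9,15,30)):
    q=t[(t[:,2]>lo)&(t[:,2]<hi)&(abs(t[:,1])<w)&(abs(t[:,0])<40)]
    if len(q): print(n,len(q),np.percentile(q,[1,50,99],axis=0).round(1).tolist())
a=np.radians(10.2);X=np.array([np.cos(a),np.sin(a)]);Y=np.array([-X[1],X[0]])
g=np.array([505,-36])-0.8*X+65.3*Y;print(g)
plan([*g,120],-79.6,1)
```

```text
handletop 2594 [[-11.0, -9.3, -41.1], [1.4, 0.3, -39.3], [11.0, 9.9, -36.3]]
flange 1964 [[3.3, -15.2, 10.1], [15.2, 0.7, 12.4], [23.3, 16.2, 14.4]]
[492.64900997  28.12630541]
pos [444.2  19.1 189.7] yaw -79.83 turn tool z -0.23 tilt fix [ 0.02 -0.02 -0.  ] t 4.7 F [ 0.4  0.1 -0.5]
[49.3, -0.3, 69.7] -0.23
```

Call:
{"name": "apply_moves", "arguments": {"series": [[20, 0, 0, 0, 0, 0, 0], [20, 0, 20, 0, 0, -0.2, 0], [9.8, -0.3, 25, 0, 0, 0, 0], [0, 0, 25, 0, 0, 0, 0], [0, 0, 0, 0, 0, 0, 0], [0, 0, 0, 0, 0, 0, 0]]}}

```text
time_s: 5.45
position: [0.4935, 0.0283, 0.1203]
tool_rot: [[0.984, 0.18, 0.001], [0.18, -0.984, -0.0], [0.001, 0.0, -1.0]]
ft_force: [-0.0, -0.4, -0.7]
grip_width: 0.0154
gripper_force: 49.0
```

Run:
```python
from h import *
plan([493.2,28.2,57.8],-79.6,1)
i=get_image('side');save('pics/s2.png',i)
cv2.imwrite('pics/s2c.png',cv2.resize(i['frame'][190:290,180:280,::-1],(600,600),interpolation=cv2.INTER_CUBIC))
```

```text
pos [493.5  28.3 120.3] yaw -79.63 turn tool z -0.03 tilt fix [ 0.03 -0.06  0.  ] t 5.45 F [-0.  -0.4 -0.7]
[-0.3, 0.0, 62.5] -0.03
```

View pics/s2c.png

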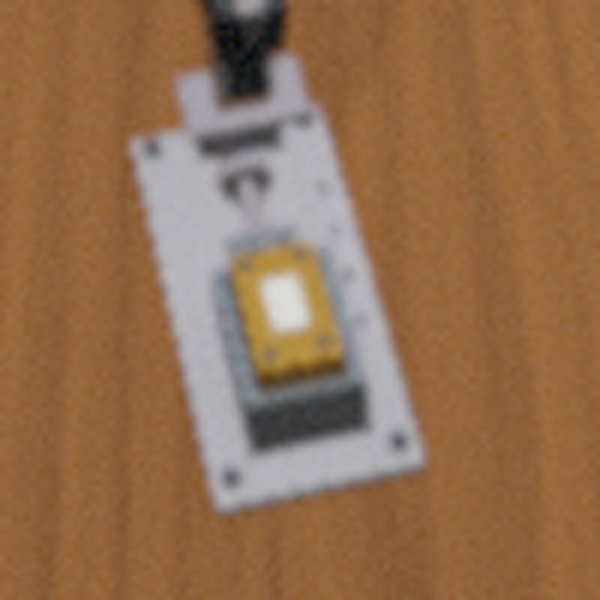

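The crop shows the fork flange at (240,95), prongs above the bar, and the collar at (245,185). Descending slowly, checking force.

Call:
{"name": "apply_moves", "arguments": {"series": [[-0.3, 0, 20, 0, 0, 0, 0], [0, 0, 20, 0, 0, 0, 0], [0, 0, 3, 0, 0, 0, 0], [0, 0, 3, 0, 0, 0, 0], [0, 0, 3, 0, 0, 0, 0], [0, 0, 0, 0, 0, 0, 0]]}}

```text
time_s: 6.25
position: [0.4928, 0.0288, 0.0707]
tool_rot: [[0.983, 0.181, 0.0], [0.181, -0.983, -0.0], [0.0, 0.0, -1.0]]
ft_force: [0.1, 0.3, -0.1]
grip_width: 0.0156
gripper_force: 49.0
```

Call:
{"name": "apply_moves", "arguments": {"series": [[0, 0, 4.5, 0, 0, 0, 0], [0, 0, 4.5, 0, 0, 0, 0], [0, 0, 4.5, 0, 0, 0, 0], [0, 0, 0, 0, 0, 0, 0], [0, 0, 0, 0, 0, 0, 0]]}}

```text
time_s: 6.88
position: [0.4927, 0.0288, 0.0569]
tool_rot: [[0.984, 0.181, 0.0], [0.181, -0.984, 0.0], [0.0, -0.0, -1.0]]
ft_force: [0.7, -0.3, -0.7]
grip_width: 0.0155
gripper_force: 49.0
```

Call:
{"name": "apply_moves", "arguments": {"series": [[0, -3, -0.5, 0, 0, 0, 0], [0, -3, 0, 0, 0, 0, 0], [0, -3, 0, 0, 0, 0, 0], [0, -3, 0, 0, 0, 0, 0], [0, -2, 0, 0, 0, 0, 0], [0, 0, 0, 0, 0, 0, 0], [0, 0, 0, 0, 0, 0, 0]]}}

```text
time_s: 7.75
position: [0.4901, 0.0426, 0.0574]
tool_rot: [[0.984, 0.181, -0.0], [0.181, -0.984, 0.0], [-0.0, -0.0, -1.0]]
ft_force: [0.3, 0.3, -0.2]
grip_width: 0.0155
gripper_force: 49.0
```

Call:
{"name": "apply_moves", "arguments": {"series": [[0, -1, 0, 0, 0, 0, 0], [0, 0, 0, 0, 0, 0, 0]]}}

```text
time_s: 8.0
position: [0.4899, 0.0436, 0.0574]
tool_rot: [[0.984, 0.181, -0.0], [0.181, -0.984, 0.0], [-0.0, -0.0, -1.0]]
ft_force: [0.2, -1.4, -0.7]
grip_width: 0.0155
gripper_force: 49.0
```

Call:
{"name": "apply_moves", "arguments": {"series": [[0, -1, 0, 0, 0, 0, 0], [0, 0, 0, 0, 0, 0, 0]]}}

```text
time_s: 8.25
position: [0.4897, 0.0446, 0.0574]
tool_rot: [[0.983, 0.181, 0.0], [0.181, -0.983, -0.0], [0.0, 0.0, -1.0]]
ft_force: [0.2, -0.2, -0.4]
grip_width: 0.0157
gripper_force: 49.0
```

Call:
{"name": "apply_moves", "arguments": {"series": [[0, -1, 0, 0, 0, 0, 0], [0, 0, 0, 0, 0, 0, 0]]}}

```text
time_s: 8.5
position: [0.4896, 0.0457, 0.0574]
tool_rot: [[0.983, 0.181, -0.0], [0.181, -0.983, 0.0], [-0.0, -0.0, -1.0]]
ft_force: [0.2, -0.6, -1.4]
grip_width: 0.0154
gripper_force: 49.0
```

Call:
{"name": "apply_moves", "arguments": {"series": [[0, -1, 0, 0, 0, 0, 0], [0, 0, 0, 0, 0, 0, 0]]}}

```text
time_s: 8.75
position: [0.4894, 0.0466, 0.0574]
tool_rot: [[0.983, 0.181, -0.0], [0.181, -0.983, 0.0], [-0.0, -0.0, -1.0]]
ft_force: [-1.1, 0.1, -0.5]
grip_width: 0.0155
gripper_force: 49.0
```

Call:
{"name": "apply_moves", "arguments": {"series": [[0, -1, 0, 0, 0, 0, 0], [0, 0, 0, 0, 0, 0, 0]]}}

```text
time_s: 9.0
position: [0.4892, 0.0476, 0.0574]
tool_rot: [[0.983, 0.181, -0.0], [0.181, -0.983, -0.0], [-0.0, -0.0, -1.0]]
ft_force: [0.1, -0.3, -0.9]
grip_width: 0.0155
gripper_force: 49.0
```

Call:
{"name": "apply_moves", "arguments": {"series": [[0, -1, 0, 0, 0, 0, 0], [0, 0, 0, 0, 0, 0, 0]]}}

```text
time_s: 9.25
position: [0.489, 0.0486, 0.0574]
tool_rot: [[0.983, 0.181, 0.0], [0.181, -0.983, 0.0], [0.0, -0.0, -1.0]]
ft_force: [-0.6, -0.5, -0.6]
grip_width: 0.0152
gripper_force: 49.0
```

Call:
{"name": "apply_moves", "arguments": {"series": [[0, -1, 0, 0, 0, 0, 0], [0, 0, 0, 0, 0, 0, 0]]}}

```text
time_s: 9.5
position: [0.4888, 0.0496, 0.0574]
tool_rot: [[0.983, 0.181, 0.0], [0.181, -0.983, 0.0], [0.0, -0.0, -1.0]]
ft_force: [-0.7, -0.1, -0.6]
grip_width: 0.0153
gripper_force: 49.0
```

Call:
{"name": "apply_moves", "arguments": {"series": [[0, -1, 0, 0, 0, 0, 0], [0, 0, 0, 0, 0, 0, 0]]}}

```text
time_s: 9.75
position: [0.4887, 0.0505, 0.0574]
tool_rot: [[0.983, 0.181, 0.0], [0.181, -0.983, -0.0], [0.0, 0.0, -1.0]]
ft_force: [-0.8, -0.3, -0.2]
grip_width: 0.0158
gripper_force: 49.1
```

Call:
{"name": "apply_moves", "arguments": {"series": [[0, -1, 0, 0, 0, 0, 0], [0, 0, 0, 0, 0, 0, 0]]}}

```text
time_s: 10.0
position: [0.4886, 0.0511, 0.0575]
tool_rot: [[0.983, 0.181, 0.0], [0.181, -0.983, -0.001], [0.0, 0.001, -1.0]]
ft_force: [-0.6, -5.2, -1.5]
grip_width: 0.0153
gripper_force: 49.0
```

Call:
{"name": "apply_moves", "arguments": {"series": [[0, -1, 0, 0, 0, 0, 0], [0, 0, 0, 0, 0, 0, 0]]}}

```text
time_s: 10.25
position: [0.4884, 0.0524, 0.0575]
tool_rot: [[0.983, 0.181, 0.0], [0.181, -0.983, -0.0], [0.0, 0.0, -1.0]]
ft_force: [0.3, -4.7, -2.0]
grip_width: 0.0152
gripper_force: 49.0
```

Contact at TCP y ≈ 51 mm (5 N). Now pushing 6 mm more, gently.

Call:
{"name": "apply_moves", "arguments": {"series": [[0, -1, 0, 0, 0, 0, 0], [0, -1, 0, 0, 0, 0, 0], [0, -1, 0, 0, 0, 0, 0], [0, -1, 0, 0, 0, 0, 0], [0, -1, 0, 0, 0, 0, 0], [0, -1, 0, 0, 0, 0, 0], [0, 0, 0, 0, 0, 0, 0]]}}

```text
time_s: 11.12
position: [0.4872, 0.0584, 0.0574]
tool_rot: [[0.983, 0.181, 0.0], [0.181, -0.983, -0.0], [0.0, 0.0, -1.0]]
ft_force: [0.5, -3.8, -1.0]
grip_width: 0.0155
gripper_force: 49.2
```

Call:
{"name": "apply_moves", "arguments": {"series": [[0, -0.5, 0, 0, 0, 0, 0], [0, 0, 0, 0, 0, 0, 0], [0, 0, 0, 0, 0, 0, 0]]}}

```text
time_s: 11.5
position: [0.4871, 0.0588, 0.0574]
tool_rot: [[0.983, 0.181, 0.0], [0.181, -0.983, -0.0], [0.0, 0.0, -1.0]]
ft_force: [0.1, -4.5, -0.6]
grip_width: 0.0155
gripper_force: 49.2
```

```bash
cat >> h.py <<'E'
def modtop():
    i=get_image('side');Q=cloud(i).reshape(-1,3);Q=Q[np.isfinite(Q[:,2])]
    q=Q[(np.hypot(Q[:,0]-.505,Q[:,1]+.036)<.012)]*1000
    print('module top z',np.median(q[:,2]).round(1)); return i
E
python3 -c "
from h import *
modtop()"
```

```text
module top z 73.4
```

The module has popped up (top at 73 mm). Backing off and lifting.

Call:
{"name": "apply_moves", "arguments": {"series": [[0, 0, 0, 0, 0, 0, 0], [0, 2, 0, 0, 0, 0, 0], [0, 2, 0, 0, 0, 0, 0], [0, 3, 0, 0, 0, 0, 0], [0, 3, 0, 0, 0, 0, 0], [0, 5, 0, 0, 0, 0, 0], [0, 5, 0, 0, 0, 0, 0], [0, 0, 0, 0, 0, 0, 0], [0, 0, -20, 0, 0, 0, 0], [0, 0, -40, 0, 0, 0, 0], [0, 0, -45, 0, 0, 0, 0], [0, 0, -35, 0, 0, 0, 0]]}}

```text
time_s: 13.05
position: [0.4907, 0.0393, 0.1992]
tool_rot: [[0.983, 0.181, 0.001], [0.181, -0.983, 0.0], [0.001, 0.0, -1.0]]
ft_force: [0.6, 0.9, -1.0]
grip_width: 0.0155
gripper_force: 49.3
```

```bash
python3 -c "
from h import *
modtop()
plan([488.9,-280.8,180],-98.97,8)"
```

```text
module top z 456.8
pos [492.3  39.2 203.2] yaw -79.56 turn tool z 19.41 tilt fix [ 0.14 -0.44  0.  ] t 13.1 F [1.1 0.6 4.1]
[-7.7, 39.3, 2.9] 2.43
[-6.0, 39.5, 2.9] 2.43
[-4.3, 39.8, 2.9] 2.43
[-2.6, 39.9, 2.9] 2.43
[-0.9, 40.0, 2.9] 2.43
[0.8, 40.0, 2.9] 2.43
[2.5, 39.9, 2.9] 2.43
[4.1, 39.8, 2.9] 2.43
```

Call:
{"name": "apply_moves", "arguments": {"series": [[-7.5, 39.5, 2, 0, 0, 2.4, 0], [-6, 39.5, 2, 0, 0, 2.4, 0], [-4.5, 40, 2, 0, 0, 2.4, 0], [-2.5, 40, 2, 0, 0, 2.4, 0], [-1, 40, 2, 0, 0, 2.4, 0], [1, 40, 2, 0, 0, 2.4, 0], [2.5, 40, 2, 0, 0, 2.4, 0], [4, 40, 2, 0, 0, 2.4, 0], [0, 0, 0, 0, 0, 0, 0], [0, 0, 0, 0, 0, 0, 0]]}}

```text
time_s: 14.35
position: [0.4879, -0.2809, 0.1811]
tool_rot: [[0.988, -0.152, -0.001], [-0.152, -0.988, 0.001], [-0.001, -0.001, -1.0]]
ft_force: [0.2, 0.5, -2.3]
grip_width: 0.0152
gripper_force: 49.3
```

```bash
python3 -c "
from h import *
modtop()
plan([488.9,-280.8,95],-98.97,1)"
```

```text
module top z 72.2
pos [ 488.  -280.6  181.3] yaw -98.72 turn tool z 0.25 tilt fix [-0.03  0.02  0.  ] t 14.4 F [-0.2  1.1 -0.5]
[0.9, 0.1, 86.3] 0.25
```

Call:
{"name": "apply_moves", "arguments": {"series": [[0.9, 0, 30, 0, 0, 0.2, 0], [0, 0, 40, 0, 0, 0, 0], [0, 0, 25, 0, 0, 0, 0], [0, 0, 15, 0, 0, 0, 0], [0, 0, 8, 0, 0, 0, 0], [0, 0, 4, 0, 0, 0, 0], [0, 0, 3, 0, 0, 0, 0], [0, 0, 0, 0, 0, 0, 0], [0, 0, 0, 0, 0, 0, 0]]}}

```text
time_s: 15.52
position: [0.489, -0.2819, 0.0568]
tool_rot: [[0.988, -0.156, 0.0], [-0.156, -0.988, -0.0], [0.001, 0.0, -1.0]]
ft_force: [-0.4, -0.9, -1.6]
grip_width: 0.0156
gripper_force: 49.3
```

Call:
{"name": "apply_moves", "arguments": {"series": [[0, 0, 1, 0, 0, 0, 0], [0, 0, 0.5, 0, 0, 0, 0], [0, 0, 0, 0, 0, 0, 0]]}}

```text
time_s: 15.9
position: [0.4889, -0.2818, 0.0549]
tool_rot: [[0.988, -0.156, -0.0], [-0.156, -0.988, -0.0], [-0.0, 0.0, -1.0]]
ft_force: [-0.5, -0.4, -0.4]
grip_width: 0.0154
gripper_force: 49.5
```

Call:
{"name": "apply_moves", "arguments": {"series": [[0, 0, 0.6, 0, 0, 0, 0], [0, 0, 0, 0, 0, 0, 0]]}}

```text
time_s: 16.15
position: [0.4889, -0.2818, 0.0548]
tool_rot: [[0.988, -0.156, 0.0], [-0.156, -0.988, -0.0], [0.0, 0.0, -1.0]]
ft_force: [-1.6, 1.1, 4.6]
grip_width: 0.0156
gripper_force: 50.2
```

Seated. Release and rise.

Call:
{"name": "apply_moves", "arguments": {"series": [[0, 0, 0, 0, 0, 0, 0.4], [0, 0, 0, 0, 0, 0, 0.8], [0, 0, 0, 0, 0, 0, 1], [0, 0, 0, 0, 0, 0, 1], [0, 0, -15, 0, 0, 0, 1], [0, 0, -40, 0, 0, 0, 1], [0, 0, -45, 0, 0, 0, 1], [0, 0, -45, 0, 0, 0, 1], [0, 0, 0, 0, 0, 0, 1], [0, 0, 0, 0, 0, 0, 1]]}}

```text
time_s: 17.4
position: [0.4886, -0.2815, 0.1992]
tool_rot: [[0.988, -0.156, -0.0], [-0.156, -0.988, 0.0], [-0.0, -0.0, -1.0]]
ft_force: [-0.2, 0.4, -0.4]
grip_width: 0.0855
gripper_force: 0.0
```

Run:
```python
from h import *
s=telemetry.observe();w=get_image('wrist');P=cloud(w,s)
Q=P.reshape(-1,3);Q=Q[np.isfinite(Q[:,2])];Q=Q[np.hypot(Q[:,0]-.487,Q[:,1]+.28)<.06]
for lo,hi in [(.035,.0395),(.0405,.046),(.09,.1)]:
    q=Q[(Q[:,2]>lo)&(Q[:,2]<hi)]
    if len(q)>9:
        r=cv2.minAreaRect((q[:,:2]*1000).astype(np.float32)); print(lo,len(q),np.round(r[0],1),np.round(r[1],1),round(r[2],1),np.median(q[:,2]))
modtop()
a=np.radians(10.2)
c=np.array([505,-36])-50*np.array([np.cos(a),np.sin(a)])
plan([*c,200],10.2,10)
```

```text
0.035 1074 [ 488.1 -281.5] [44.  63.4] 81.2 0.03828107629832825
0.0405 961 [ 486.7 -281.7] [35.4 61.7] 75.7 0.04245425935852637
0.09 499 [ 488.4 -282.5] [14.9 21.8] 81.4 0.09422755485815246
module top z 73.3
pos [ 488.5 -281.4  198.4] yaw -98.98 turn tool z 70.82 tilt fix [-0.07  0.11 -0.  ] t 17.5 F [0.  0.1 0.4]
[-6.9, -22.9, -0.2] 7.08
[-9.7, -21.8, -0.2] 7.08
[-12.3, -20.5, -0.2] 7.08
[-14.7, -18.8, -0.2] 7.08
[-16.9, -16.8, -0.2] 7.08
[-18.9, -14.6, -0.2] 7.08
[-20.5, -12.2, -0.2] 7.08
[-21.9, -9.6, -0.2] 7.08
[-22.9, -6.8, -0.2] 7.08
[-23.6, -3.9, -0.2] 7.08
```

Run:
```python
from h import *
print(np.round(telemetry.observe()['q'],0))
plan([505,-36.7,150],10.4,9)
```

```text
[-42.  25.  75.  -0.  80.  57.]
pos [ 488.5 -281.4  198.4] yaw -98.98 turn tool z 70.62 tilt fix [-0.07  0.11 -0.  ] t 17.5 F [0.  0.1 0.4]
[-2.4, -27.1, 5.4] 7.85
[-6.1, -26.6, 5.4] 7.85
[-9.7, -25.5, 5.4] 7.85
[-13.1, -23.9, 5.4] 7.85
[-16.2, -21.9, 5.4] 7.85
[-19.1, -19.5, 5.4] 7.85
[-21.5, -16.7, 5.4] 7.85
[-23.6, -13.6, 5.4] 7.85
[-25.2, -10.3, 5.4] 7.85
```

```bash
sed -i 's/def plan(p,yaw,n):/def plan(p,yaw,n,k180=0):/; s/d=(yaw-y0+90)%180-90/d=(yaw-y0+90)%180-90+k180/' h.py
python3 - <<'E'
from h import *
plan([505,-36.7,150],10.4,12,180)
E
```

```text
pos [ 488.5 -281.4  198.4] yaw -98.98 turn tool z -109.38 tilt fix [-0.07  0.11 -0.  ] t 17.5 F [0.  0.1 0.4]
[-1.8, -20.4, 4.0] -9.11
[1.4, -20.4, 4.0] -9.11
[4.6, -19.9, 4.0] -9.11
[7.7, -18.9, 4.0] -9.11
[10.6, -17.5, 4.0] -9.11
[13.3, -15.6, 4.0] -9.11
[15.6, -13.3, 4.0] -9.11
[17.5, -10.6, 4.0] -9.11
[18.9, -7.7, 4.0] -9.11
[19.9, -4.6, 4.0] -9.11
[20.4, -1.4, 4.0] -9.11
[20.4, 1.8, 4.0] -9.11
```

Call:
{"name": "apply_moves", "arguments": {"series": [[-2, -20.5, 4, 0, 0, -9.1, 1], [1.5, -20.5, 4, 0, 0, -9.1, 1], [4.5, -20, 4, 0, 0, -9.1, 1], [7.5, -19, 4, 0, 0, -9.1, 1], [10.5, -17.5, 4, 0, 0, -9.1, 1], [13.5, -15.5, 4, 0, 0, -9.1, 1], [15.5, -13.5, 4, 0, 0, -9.1, 1], [17.5, -10.5, 4, 0, 0, -9.1, 1], [19, -7.5, 4, 0, 0, -9.1, 1], [20, -4.5, 4, 0, 0, -9.1, 1], [20.5, -1.5, 4, 0, 0, -9.1, 1], [20.5, 2, 4, 0, 0, -9.1, 1]]}}

```text
time_s: 19.0
position: [0.5053, -0.0355, 0.1503]
tool_rot: [[-0.183, 0.983, -0.002], [0.983, 0.183, 0.001], [0.001, -0.002, -1.0]]
ft_force: [0.2, 0.4, -0.2]
grip_width: 0.0856
gripper_force: 0.0
```

Call:
{"name": "apply_moves", "arguments": {"series": [[0, 0, 0, 0, 0, 0, 1], [0, 0, 0, 0, 0, 0, 1]]}}

```text
time_s: 19.25
position: [0.5057, -0.0367, 0.151]
tool_rot: [[-0.175, 0.985, -0.001], [0.985, 0.175, -0.0], [0.0, -0.001, -1.0]]
ft_force: [-0.2, 0.3, -0.1]
grip_width: 0.0851
gripper_force: 0.0
```

Run:
```python
from h import *
s=telemetry.observe();w=get_image('wrist');P=cloud(w,s);save('pics/w3.png',w)
Q=P.reshape(-1,3);Q=Q[np.isfinite(Q[:,2])];q=Q[(np.hypot(Q[:,0]-.505,Q[:,1]+.036)<.06)&(abs(Q[:,2]-.072)<.006)]
r=cv2.minAreaRect((q[:,:2]*1000).astype(np.float32)); print(len(q),np.round(r[0],1),np.round(r[1],1),round(r[2],1),np.median(q[:,2]))
plan([505,-36.7,47],10.4,1)
```

```text
3613 [505.1 -37.4] [34.  60.2] 10.9 0.07245464111169646
pos [505.7 -36.9 151.2] yaw 10.06 turn tool z -0.34 tilt fix [-0.02 -0.    0.  ] t 19.3 F [-0.2 -0.1 -0. ]
[0.4, -0.7, 104.2] -0.34
```

View pics/w3.png

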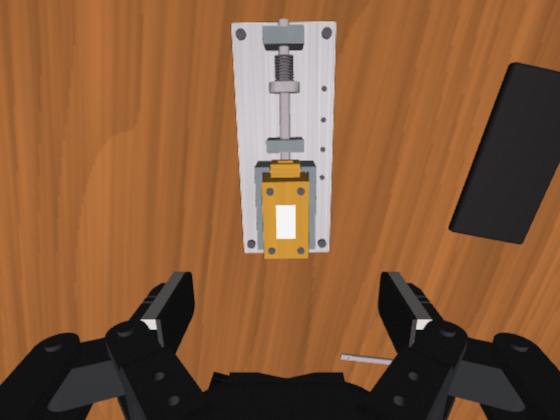

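The view shows the module risen in the pocket at (285,218), the bar sprung back, and the fingers clear on either side.

Call:
{"name": "apply_moves", "arguments": {"series": [[0, -0.6, 30, 0, 0, -0.6, 1], [0, 0, 30, 0, 0, 0, 1], [0, 0, 24, 0, 0, 0, 1], [0, 0, 14, 0, 0, 0, 1], [0, 0, 6, 0, 0, 0, 1], [0, 0, 0, 0, 0, 0, 1], [0, 0, 0, 0, 0, 0, 0.5], [0, 0, 0, 0, 0, 0, 0.3], [0, 0, 0, 0, 0, 0, 0], [0, 0, 0, 0, 0, 0, 0], [0, 0, 0, 0, 0, 0, 0], [0, 0, 0, 0, 0, 0, 0]], "grip_force": 40}}

```text
time_s: 20.8
position: [0.5053, -0.0364, 0.0474]
tool_rot: [[-0.188, 0.982, 0.0], [0.982, 0.188, -0.0], [-0.0, 0.0, -1.0]]
ft_force: [-0.1, -0.5, 2.0]
grip_width: 0.0331
gripper_force: 46.6
```

Call:
{"name": "apply_moves", "arguments": {"series": [[0, 0, -5, 0, 0, 0, 0], [0, 0, -20, 0, 0, 0, 0], [0, 0, -35, 0, 0, 0, 0], [0, 0, -40, 0, 0, 0, 0], [0, 0, 0, 0, 0, 0, 0], [0, 0, 0, 0, 0, 0, 0]]}}

```text
time_s: 21.55
position: [0.5046, -0.0362, 0.1467]
tool_rot: [[-0.188, 0.982, -0.001], [0.982, 0.188, 0.0], [0.001, -0.001, -1.0]]
ft_force: [0.4, 0.4, -1.9]
grip_width: 0.033
gripper_force: 46.6
```

Run:
```python
from h import *
plan([469,355,150],-5,10)
print(np.round(telemetry.observe()['q'],0))
```

```text
pos [504.6 -36.2 146.7] yaw 10.82 turn tool z 15.82 tilt fix [-0.07 -0.04  0.  ] t 21.55 F [ 0.4  0.4 -1.9]
[39.1, 3.9, -0.3] 1.58
[39.2, 2.8, -0.3] 1.58
[39.2, 1.7, -0.3] 1.58
[39.3, 0.6, -0.3] 1.58
[39.3, -0.5, -0.3] 1.58
[39.2, -1.6, -0.3] 1.58
[39.2, -2.6, -0.3] 1.58
[39.1, -3.7, -0.3] 1.58
[39.0, -4.8, -0.3] 1.58
[38.8, -5.9, -0.3] 1.58
[-18.  22.  89.  -0.  69. -28.]
```

Call:
{"name": "apply_moves", "arguments": {"series": [[39, 4, 0, 0, 0, 1.6, 0], [39, 3, 0, 0, 0, 1.6, 0], [39, 2, 0, 0, 0, 1.6, 0], [39.5, 0.5, 0, 0, 0, 1.6, 0], [39.5, -0.5, 0, 0, 0, 1.6, 0], [39, -1.5, 0, 0, 0, 1.6, 0], [39, -2.5, 0, 0, 0, 1.6, 0], [39, -3.5, 0, 0, 0, 1.6, 0], [39, -5, 0, 0, 0, 1.6, 0], [39, -6, 0, 0, 0, 1.6, 0], [0, 0, 0, 0, 0, 0, 0], [0, 0, 0, 0, 0, 0, 0]]}}

```text
time_s: 23.05
position: [0.4705, 0.354, 0.1461]
tool_rot: [[0.09, 0.996, -0.002], [0.996, -0.09, -0.001], [-0.002, -0.002, -1.0]]
ft_force: [0.2, -0.1, -2.4]
grip_width: 0.0333
gripper_force: 46.5
```

Run:
```python
from h import *
s=telemetry.observe();w=get_image('wrist');P=cloud(w,s);save('pics/w4.png',w)
Q=P.reshape(-1,3);Q=Q[np.isfinite(Q[:,2])];q=Q[(np.hypot(Q[:,0]-.469,Q[:,1]-.355)<.12)&(abs(Q[:,2]-.020)<.004)]
r=cv2.minAreaRect((q[:,:2]*1000).astype(np.float32)); print(len(q),np.round(r[0],1),np.round(r[1],1),round(r[2],1),np.median(q[:,2]))
plan([469,355,19.4],-5,1)
```

```text
2226 [470.1 355.9] [136.1 115.8] 84.8 0.0200343072678677
pos [470.7 353.7 146.4] yaw -5.2 turn tool z -0.2 tilt fix [-0.09  0.07 -0.  ] t 23.1 F [ 0.3 -0.  -0.6]
[1.1, -1.8, 127.0] -0.2
```

View pics/w4.png

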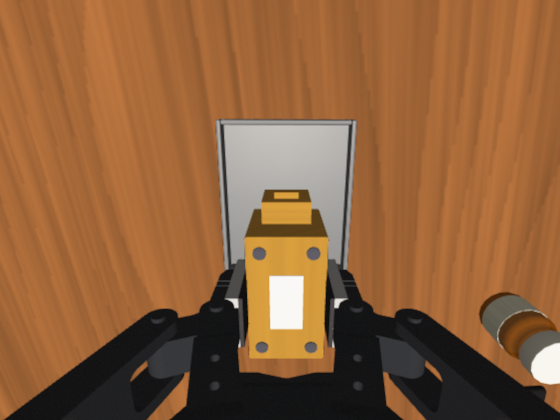

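The view shows the module upright in the fingers at (286,290), over the tray whose rim spans (217..355, 120..). Lowering.

Call:
{"name": "apply_moves", "arguments": {"series": [[0, 0, 25, 0, 0, 0, 0], [0, 0, 35, 0, 0, 0, 0], [0, 0, 30, 0, 0, 0, 0], [0, 0, 20, 0, 0, 0, 0], [0, 0, 10, 0, 0, 0, 0], [0, 0, 4, 0, 0, 0, 0], [0, 0, 0, 0, 0, 0, 0], [0, 0, 0, 0, 0, 0, 0]]}}

```text
time_s: 24.1
position: [0.4712, 0.3547, 0.024]
tool_rot: [[0.09, 0.996, 0.001], [0.996, -0.09, 0.001], [0.001, 0.001, -1.0]]
ft_force: [0.4, -0.1, -2.0]
grip_width: 0.0332
gripper_force: 46.5
```

Call:
{"name": "apply_moves", "arguments": {"series": [[0, 0, 1, 0, 0, 0, 0], [0, 0, 1, 0, 0, 0, 0], [0, 0, 0, 0, 0, 0, 0]]}}

```text
time_s: 24.48
position: [0.4708, 0.3546, 0.0213]
tool_rot: [[0.09, 0.996, -0.0], [0.996, -0.09, -0.0], [-0.0, -0.0, -1.0]]
ft_force: [0.0, 0.6, -2.1]
grip_width: 0.0328
gripper_force: 46.5
```

Call:
{"name": "apply_moves", "arguments": {"series": [[0, 0, 0.5, 0, 0, 0, 0], [0, 0, 0, 0, 0, 0, 0]]}}

```text
time_s: 24.72
position: [0.4709, 0.3546, 0.0208]
tool_rot: [[0.09, 0.996, -0.0], [0.996, -0.09, -0.0], [-0.0, -0.0, -1.0]]
ft_force: [0.3, -0.1, -2.8]
grip_width: 0.0329
gripper_force: 46.5
```

Call:
{"name": "apply_moves", "arguments": {"series": [[0, 0, 0.5, 0, 0, 0, 0], [0, 0, 0.3, 0, 0, 0, 0], [0, 0, 0, 0, 0, 0, 0]]}}

```text
time_s: 25.1
position: [0.4709, 0.3546, 0.02]
tool_rot: [[0.09, 0.996, -0.0], [0.996, -0.09, -0.0], [-0.0, -0.0, -1.0]]
ft_force: [0.7, -0.2, -1.9]
grip_width: 0.0331
gripper_force: 46.5
```

Call:
{"name": "apply_moves", "arguments": {"series": [[0, 0, 0.4, 0, 0, 0, 0], [0, 0, 0, 0, 0, 0, 0]]}}

```text
time_s: 25.35
position: [0.4709, 0.3546, 0.0199]
tool_rot: [[0.09, 0.996, 0.0], [0.996, -0.09, 0.0], [0.0, 0.0, -1.0]]
ft_force: [-0.9, -0.1, 2.3]
grip_width: 0.033
gripper_force: 46.8
```

Call:
{"name": "apply_moves", "arguments": {"series": [[0, 0, 0.4, 0, 0, 0, 0], [0, 0, 0, 0, 0, 0, 0]]}}

```text
time_s: 25.6
position: [0.4709, 0.3546, 0.0199]
tool_rot: [[0.09, 0.996, 0.0], [0.996, -0.09, 0.0], [0.0, 0.0, -1.0]]
ft_force: [-1.9, -1.7, 6.5]
grip_width: 0.0329
gripper_force: 47.5
```

Touched down. Open partly (so the fingers stay clear of the walls), then rise.

Call:
{"name": "apply_moves", "arguments": {"series": [[0, 0, 0, 0, 0, 0, 0.5], [0, 0, 0, 0, 0, 0, 0.6], [0, 0, 0, 0, 0, 0, 0.6], [0, 0, 0, 0, 0, 0, 0.6], [0, 0, -10, 0, 0, 0, 0.6], [0, 0, -30, 0, 0, 0, 0.6], [0, 0, -45, 0, 0, 0, 0.6], [0, 0, -50, 0, 0, 0, 0.6], [0, 0, -40, 0, 0, 0, 0.6], [0, 0, 0, 0, 0, 0, 0.6], [0, 0, 0, 0, 0, 0, 0.6]]}}

```text
time_s: 26.98
position: [0.4705, 0.3544, 0.1939]
tool_rot: [[0.09, 0.996, -0.001], [0.996, -0.09, -0.0], [-0.0, -0.001, -1.0]]
ft_force: [0.4, -0.1, 0.3]
grip_width: 0.0507
gripper_force: 0.0
```

Run:
```python
from h import *
s=telemetry.observe();w=get_image('wrist');P=cloud(w,s)
Q=P.reshape(-1,3);Q=Q[np.isfinite(Q[:,2])];q=Q[(np.hypot(Q[:,0]-.469,Q[:,1]-.355)<.06)&(abs(Q[:,2]-.044)<.005)]
r=cv2.minAreaRect((q[:,:2]*1000).astype(np.float32)); print(len(q),np.round(r[0],1),np.round(r[1],1),round(r[2],1),np.median(q[:,2]))
a=get_image('side')
cv2.imwrite('pics/end.png',np.hstack([cv2.resize(w['frame'],(400,300)),cv2.resize(a['frame'],(400,300))])[:,:,::-1])
```

```text
2204 [470.7 353.7] [59.6 34. ] 85.0 0.04448876804778025
```

View pics/end.png

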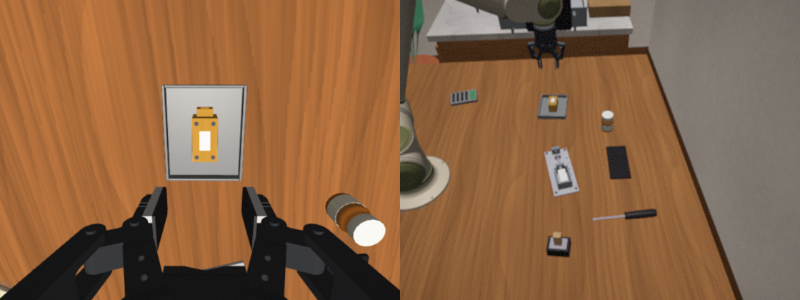

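The module stands upright in the tray at (204,138) in the left picture. The fork is in its stand at (558,242) in the right picture, and everything else is undisturbed.

```bash
python3 -c "
from rig import env
print(env.close_job())"
```

```text
the job is handed in; nothing more can be done
None
```

The job is handed in at about 27 s: the module popped up and now stands upright in the tray, the fork is back in its stand, and the force while pushing the bar read at most about 5 N.

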